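Locate a specimen carrier in the corner of a microscope inspection stage

ROBOT

A 6-joint arm with a two-finger parallel gripper is mounted at the origin on the work surface. World frame = base frame: x ahead of the robot, y to its left, z up, the work surface at z = 0. Lengths are in m, angles in rad, forces in N, time in s.
With the tool pointing down it reaches from about 0.25 to 0.775 m from the base axis. Payload 4 kg.
Tool frame: the origin (TCP) lies between the finger pads; the fingertips stand 19 mm ahead of it and the grasp point (between the pads) is the TCP (robot.tip_reach is the y of the fingertips in the tool frame, in m); y points along the fingers, x is the direction in which the jaws open and shut, and the axes are right-handed (so a half turn about y gives the same grasp; the last joint's range is limited). The gripper opens to 94 mm and grips with 3 to 60 N. Pads are 16 mm wide; open, the fingers measure 119 mm over their backs; the gripper's body (75 mm by 177 mm) begins 78 mm behind the grasp point.
Start: joints at [1.228, 0.087, 1.371, -0, 1.684, -0.103], TCP at [0.131, 0.534, 0.225] pointing down, gripper open.
Joint ranges: [-3.1, 3.1], [-0.76, 2.03], [0.27, 2.55], [-1.08, 4.22], [0.17, 2.65], [-2.57, 2.57]. Speed limits (rad/s): [2.79, 2.79, 3.14, 3.14, 3.14, 3.14].

INTERFACE

Orientations are given as [roll, pitch, yaw] about the fixed x, y, z axes, in that order (R = Rz(yaw) Ry(pitch) Rx(roll)).
In Python, from bench import robot, imaging, order gives the robot as it stands.
- The arm moves only by the tool send_rows, never from a script. Its argument "moves" is text: rows parted by semicolons, each of 5 numbers parted by spaces: the gripper's target within -1 to 1 (shut at 1, half-way at 0, fully open at -1), then the shift along the tool's x, y, z in m, then the turn about the tool's y in degrees. In form: fingers tx ty tz roll; .... A call has exactly 10 rows; each row shifts and turns the commanded pose from where the row before left it, along the tool's axes as they then stand; what a row does not reach is not made up. A row lasts 1/12 s, in which the tool goes at most 41.7 mm and 7.16 degrees, less where a joint would pass 70% of its speed; a pose out of reach is approached as far as the arm can. A call with a gripper value outside its range is refused whole. The fingers move at their own pace and stop on an object; the grip force is fixed at half the most. Time passes only in rows, so rows that do not move let the fingers close, or fill a call up. It gives the time, the measured TCP pose, the force and the opening at its end, in the units of the state.
- robot.get_obs(): the state, without advancing time (a new reading comes with each control period).
- imaging.snapshot(name): name is "side" or "top" or "wrist"; returns a dict with "image" (480x640x3 uint8, red, green, blue), "mtx" (3x3 intrinsics, pixels), "dist" ([k1, k2, p1, p2, k3] as OpenCV has them; the pictures are not rectified), "R" (3x3) and "t" (3): a world point X has camera coordinates R X + t. Camera axes: x right, y down, z forward; pixel columns grow to the right and rows downward; lengths in m; the calibration is good to about 2 mm. A picture is of the moment at which its call begins. There is no depth.
- order.close_job(): hands the job in, once; it reports no verdict.
Trained networks look in a picture, given as the dict that the camera call returned (one of the last four; its "shot" number tells which), for a name from the list of things; names that differ only in an ending like _2 or _b are one class to them, and where a whole thing is asked for, a point or a joint stands for the part that bears it (a point fixed in the world has none). Each returns a list of dicts, best first, with "conf" (0 to 1); they miss things now and then, are a little off and sometimes report something else, mostly with a low value. They report only what shows in the picture. A call takes as long as a camera call. They do not tell look-alikes from the thing itself.
- imaging.recognise(picture, target): "centre" ([column, row] in pixels, amid what is visible of it).
- imaging.landmark_of(picture, target): "centre" ([column, row] in pixels: a listed point, or the origin of a listed thing).
The state is a dict: "time": time; "joint_positions": joint angles; "qvel": joint speeds; "joint_torque": joint torques, N m; "tool_pos": TCP position; "ee_rot": TCP orientation; "wrist_force": force on the tool from outside, world axes, zero at the start; "wrist_torque": the same for the moment, N m; "width": finger opening in m.
Only numpy, scipy, OpenCV 4.12 (cv2) and the standard library are available. Lean on these libraries where they do the work, as an engineer would, in place of code of your own. Each camera call takes 0.05 s, during which the arm holds its last target.

TASK

Slip the brass sleeve over the upright pin of the inspection stage until it sits flat on the plate, and let go of it. Then take the specimen carrier by its orange post, set it flat on the plate with its amber disc end towards the blue fence, and press it squarely into the corner so that it bears against the fence and the sleeve at once. Finish while still gripping the carrier and pressing it gently but firmly against both, and leave everything else where it stands.

Things in the scene. Friction and masses are not known exactly. Their poses are not given: they have to be found in the camera images.
- stage: fixed dark steel plate 180 (x) x 160 (y) mm, its top 12 mm above its origin, which is the centre of its underside on the table. Its x axis points across the plate to the fence, its y axis along the fence to the side where the pin stands. All offsets of fence and pin are in these axes.
- fence: blue bar fixed on the plate, 16 (x) x 150 (y) x 20 mm tall, top 32 mm above the table; origin: centre of its underside, 68 mm along +x from the stage's origin, on the plate top. Its stop face looks along the stage's -x, 60 mm from the stage's origin. Rigid.
- pin_top (a point): top of the steel pin fixed upright on the plate at stage x = 15, y = 45 mm (45 mm from the fence's stop face): 14 mm in diameter, 36 mm tall above the plate, the upper 10 mm tapering to 6 mm in diameter
- sleeve_center (a point): centre (half-way up) of the loose brass sleeve: outside diameter 32 mm, bore 16.5 mm, 30 mm tall, 140 g, standing upright on the table. On the pin it becomes the second stop: its outside stands nominally 29 mm along +y from the stage's origin (it can shift about 1 mm on the pin).
- carrier_center (a point): centre (half-way up, 28 mm above the underside) of the loose specimen carrier: grey, slippery (friction about 0.2), low-friction coated aluminium base 70 (x) x 60 (y) x 16 mm tall with an orange grip post 24 x 24 mm in its middle, rising 40 mm from the base's top to 56 mm above the underside; about 240 g. Sits with the base's +x end against the fence and its +y side against the sleeve: its centre is then nominally at stage x = 25, y = -1 mm, its axes parallel to the stage's.
- carrier_disc (a point): centre of the amber specimen disc, 20 mm across and flush, on the carrier's base top, 22.5 mm along the carrier's +x from its middle
- spacer: loose black plastic spacer ring, 32 mm outside, 30 mm tall, bore 10 mm: too small for the pin, leave alone (origin: centre of its underside)
- vials: white rack 50 x 160 x 30 mm with four red-capped vials, 67 mm tall in all; leave alone (origin: centre of its underside)
- amber_bottle: amber glass bottle with black cap, 60 mm across, 110 mm tall; leave alone (origin: centre of its underside)
- beaker: glass beaker 64 mm across, 85 mm tall; leave alone (origin: centre of its underside)
- wash_bottle: white wash bottle 72 mm across, 225 mm tall with a bent spout; leave alone (origin: centre of its underside)
- tray: clear open tray 110 x 130 x 22 mm; leave alone (origin: centre of its underside)
- screwdriver: screwdriver with blue handle, 190 mm long, lying down; leave alone (origin: on its length, at the table)
Things that resemble listed ones, but are neither listed nor needed, are in the scene too. What is shaped like the stage but pink is not meant.

How it is judged:
On the way:
1. the brass sleeve sits flat on the plate around the pin, let go (z of sleeve_center in the frame of stage below 0.0295 m and horizontal distance between sleeve_center and pin_top below 0.003 m and angle between sleeve_center's own z axis and vertical below 0.08 rad and contact force between the fingers and sleeve below 0.2 N), for 0.2 s.
At the end, for the whole second after the job is handed in: Sleeve flat on the plate (2.5 mm), within 3 mm of the pin axis, not touched; carrier flat (3 mm, 0.06 rad), square (0.06 rad), disc end to the fence, within 4 mm (x) and 6 mm (y) of its seat, pressed over 1.5 N on fence and on sleeve, held by the fingers (over 2 N), at rest for the last second (all of step 1 and z of carrier_center in the frame of stage below 0.043 m and angle between carrier_center's own z axis and vertical below 0.06 rad and angle between the x axis of carrier_center and the x axis of stage, either way round below 0.06 rad and x of carrier_disc in the frame of stage above 0.04 m and x of carrier_center in the frame of stage between 0.021 and 0.029 m and y of carrier_center in the frame of stage between -0.007 and 0.005 m and contact force between carrier and fence above 1.5 N and contact force between carrier and sleeve above 1.5 N and contact force between the fingers and carrier above 2 N and linear speed of carrier below 0.01 m/s); the arm keeps its last pose, push and grip.
It fails at once if a bystander is moved by more than 25 mm (distance of any of spacer, vials, amber_bottle, beaker, wash_bottle, tray, screwdriver from where it was at the start of the episode above 0.025 m).
It fails at once if the carrier is jammed into a stop with more than 80 N (contact force between carrier and fence above 80 N or contact force between carrier and sleeve above 80 N).
It also fails if it takes over 61 s, if anything falls off the work surface, if the arm or the gripper's body presses on something with over 40 N, if the wrist force passes 120 N, or if a joint passes its speed limit or range.

## Working session

There is one attempt and no reset: what is moved stays moved. The work goes in short steps, Python scripts to look and compute and a tool call to move; the robot and the scene stay as the last step left them, time stands still between calls to the robot, and variables do not carry over. Pictures are saved under pics/ and viewed, and the job is handed in when it is done.

Besides the shell and the picture viewer there is one more tool, called after "Call:" as a command line: name --argument value ..., lists and objects as JSON in quotes. send_rows: Moves the arm, as the interface text tells. Its arguments: {"type":"object","properties":{"moves":{"type":"string"}},"required":["moves"]}

```bash
ls; mkdir -p pics
python3 - <<'E'
from bench import robot, imaging, order
import cv2,json,numpy as np
print(robot.get_obs())
for n in ["side","top","wrist"]:
    s=imaging.snapshot(n)
    cv2.imwrite(f"pics/a_{n}.png",s["image"][:,:,::-1])
    print(n,s["mtx"],s["dist"],s["R"],s["t"],s["shot"])
    for t in ["stage","fence","pin_top","sleeve_center","carrier_center","carrier_disc","spacer"]:
        print(t,[(np.round(d["centre"],1).tolist(),round(d["conf"],2)) for d in imaging.landmark_of(s,t)])
E
```

```text
pics
{'time': 0.0, 'joint_positions': array([ 1.22791732e+00,  8.79011841e-02,  1.37223955e+00, -5.94298020e-05,
        1.68357521e+00, -1.03095335e-01]), 'qvel': array([ 0.00054205, -0.0016859 ,  0.0012198 , -0.00129908, -0.00219165,
        0.00143783]), 'joint_torque': array([ 1.25067862e-03, -3.40174878e+01, -3.02436054e+01,  7.18907034e-02,
        3.26660858e-02, -1.75419564e-04]), 'tool_pos': array([0.13047194, 0.53378263, 0.223341  ]), 'ee_rot': array([-1.57063656,  0.0021181 ,  1.3310062 ]), 'wrist_force': array([-0.24936145, -0.26812595, -0.18104964]), 'wrist_torque': array([ 0.01776371, -0.02027083, -0.05949058]), 'width': 0.09409005826134616}
side [[512.97613854   0.         317.37263944]
 [  0.         512.97613854 227.18894063]
 [  0.           0.           1.        ]] [-0.05074304  0.          0.          0.          0.        ] [[-0.99870079 -0.05058535  0.00615273]
 [-0.03141312  0.51607377 -0.85596792]
 [ 0.04012418 -0.85504911 -0.51699233]] [0.46359263 0.11964983 1.14204314] 1
stage [([318.2, 162.0], 0.95), ([300.5, 236.6], 0.89), ([417.0, 214.8], 0.65)]
fence [(
[... 1112 characters left out ...]
]
sleeve_center [([435.3, 206.4], 0.68), ([148.9, 187.8], 0.61)]
carrier_center [([211.5, 244.9], 0.68), ([316.1, 138.7], 0.18)]
carrier_disc [([210.9, 236.5], 0.88), ([335.4, 232.3], 0.54)]
spacer [([198.0, 183.8], 0.7)]
wrist [[353.33789652   0.         327.43402497]
 [  0.         353.33789652 239.56173059]
 [  0.           0.           1.        ]] [-0.02929181  0.          0.          0.          0.        ] [[ 2.37419978e-01  9.71407054e-01  2.99830123e-04]
 [ 9.34020663e-01 -2.28367217e-01  2.74688577e-01]
 [ 2.66902893e-01 -6.49365085e-02 -9.61533200e-01]] [-0.54950108 -0.02707224  0.39230881] 3
stage []
fence []
pin_top []
sleeve_center []
carrier_center []
carrier_disc []
spacer []
```

View pics/a_side.png

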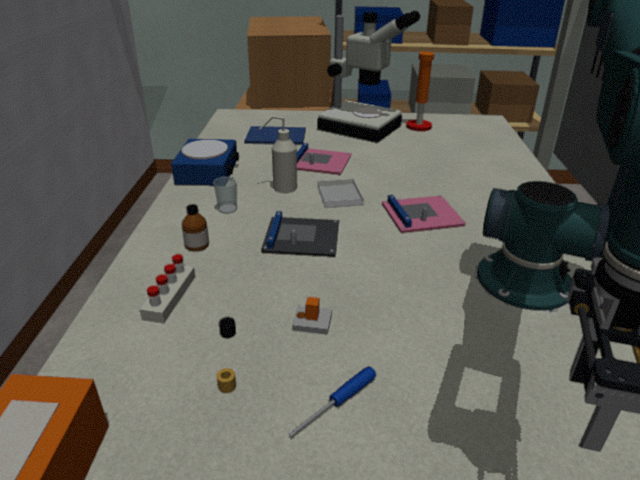

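View pics/a_top.png

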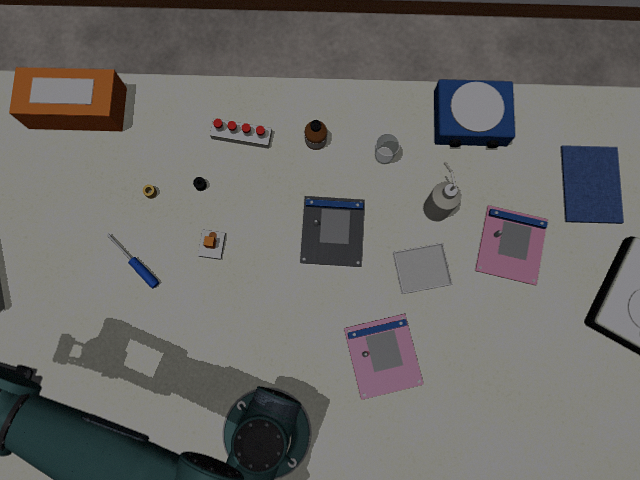

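View pics/a_wrist.png

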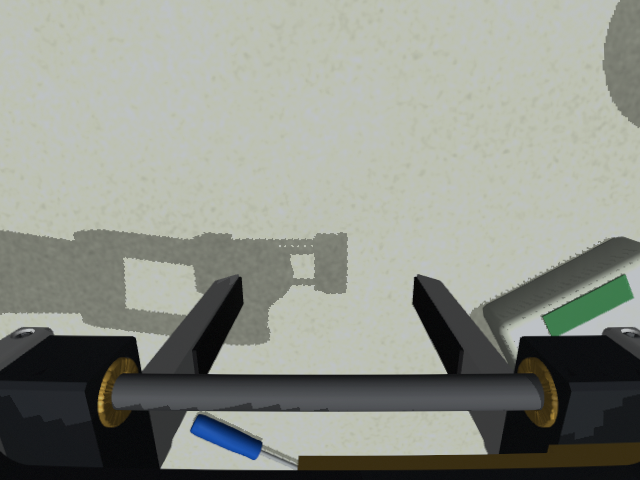

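```bash
cat > h.py <<'E'
import numpy as np,cv2
from scipy.optimize import least_squares
from scipy.spatial.transform import Rotation as Ro
def proj(s,X):
    X=np.atleast_2d(np.asarray(X,float))
    return cv2.projectPoints(X,cv2.Rodrigues(s["R"])[0],s["t"],s["mtx"],s["dist"])[0].reshape(-1,2)
def back(s,px,z):
    u=cv2.undistortPoints(np.array(px,float).reshape(-1,1,2),s["mtx"],s["dist"]).reshape(-1,2)
    o=[]
    C=-s["R"].T@s["t"]
    for a in u:
        d=s["R"].T@np.array([a[0],a[1],1]); o.append(C+d*(z-C[2])/d[2])
    return np.array(o)
def save(name,img,box=None,sc=1):
    if box: img=img[box[1]:box[3],box[0]:box[2]]
    img=cv2.resize(img,None,fx=sc,fy=sc,interpolation=cv2.INTER_CUBIC)
    cv2.imwrite(f"pics/{name}.png",img[:,:,::-1])
def tool(o):
    R=Ro.from_euler('xyz',o["ee_rot"]).as_matrix(); return R,np.array(o["tool_pos"])
E
python3 - <<'E'
from bench import robot, imaging, order
from h import *
np.set_printoptions(precision=4,suppress=True)
sd=imaging.snapshot("side");tp=imaging.snapshot("top");o=robot.get_obs()
for n,a,b,z in [("sleeve",(228.5,379.6),(148.9,190),.015),("carrier",(310,312),(211.5,243),.028),("spacer",(227,327),(200,184),.015),("pintop",(293.9,232.2),(316,222),.048),("stage",(300.5,236.6),(332.4,230.8),.0)]:
    print(n,back(sd,a,z)[0],back(tp,b,z)[0])
c=back(tp,[(306,197),(365,199),(362,266),(301,264)],.012);print(c)
print("fence",back(tp,[(307,199),(364,201)],.032), back(tp,[(307,207),(364,209)],.032))
for n in ["carrier_disc","carrier_center"]:print(n,imaging.landmark_of(tp,n)[:1])
R,p=tool(o);print(R,p)
w=imaging.snapshot("wrist")
C=-w["R"].T@w["t"];print("cam in tool",R.T@(C-p),"axes",(w["R"]@R))
print(proj(w,p),proj(w,p+R[:,1]*.019))
save("sideA",sd["image"],(200,180,360,400),3.6 if 0 else 2.7);save("topA",tp["image"],(120,170,380,290),3)
E
```

```text
sleeve [0.5996 0.3347 0.015 ] [0.6045 0.339  0.015 ]
carrier [0.4705 0.1656 0.028 ] [0.464  0.1614 0.028 ]
spacer [0.6283 0.204  0.015 ] [0.6249 0.2047 0.015 ]
pintop [ 0.5254 -0.0971  0.048 ] [ 0.5227 -0.1062  0.048 ]
stage [ 0.5147 -0.1545  0.    ] [ 0.5113 -0.1498  0.    ]
[[ 0.5981 -0.0776  0.012 ]
 [ 0.5972 -0.2337  0.012 ]
 [ 0.4179 -0.2281  0.012 ]
 [ 0.4186 -0.0705  0.012 ]]
fence [[ 0.5873 -0.0809  0.032 ]
 [ 0.5862 -0.2296  0.032 ]] [[ 0.5658 -0.0815  0.032 ]
 [ 0.5647 -0.2299  0.032 ]]
carrier_disc [{'centre': [212.1, 232.3], 'conf': 0.69}]
carrier_center [{'centre': [210.9, 242.8], 'conf': 0.74}]
[[ 0.2375  0.     -0.9714]
 [ 0.9714  0.0001  0.2375]
 [ 0.0001 -1.      0.    ]] [0.1306 0.5343 0.2245]
cam in tool [-0.0006 -0.1603  0.0818] axes [[ 1.     -0.0001  0.0001]
 [ 0.0001 -0.2747 -0.9615]
 [ 0.0001  0.9615 -0.2747]]
[[328.6261 308.769 ]] [[328.5108 292.8507]]
```

View pics/topA.png

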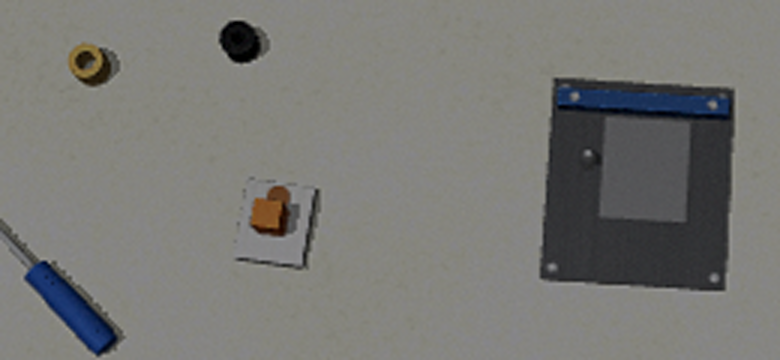

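View pics/sideA.png

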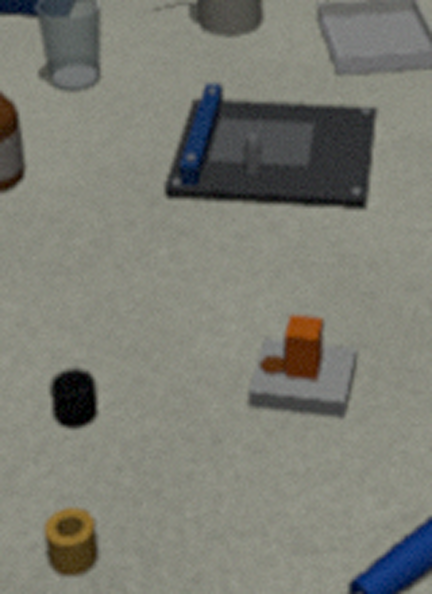

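Call:
send_rows --moves "-1 0 0 0 -6.85; -1 0 0 0 -6.85; -1 -0.015 0.005 -0.036 0; -1 -0.015 0.005 -0.036 0; -1 -0.015 0.005 -0.036 0; -1 -0.015 0.005 -0.036 0; -1 -0.015 0.005 -0.036 0; -1 -0.015 0.005 -0.036 0; -1 -0.015 0.005 -0.036 0; -1 -0.015 0.005 -0.036 0"

```text
time: 2.28
tool_pos: [0.4202, 0.4131, 0.1844]
ee_rot: [-1.571, -0.0, 1.57]
wrist_force: [0.4, 1.3, 0.4]
width: 0.0938
```

Call:
send_rows --moves "-1 -0.015 0.005 -0.036 0; -1 -0.015 0.005 -0.036 0; -1 -0.015 0.005 -0.036 0; -1 -0.015 0.005 -0.036 0; -1 -0.015 0.005 -0.036 0; -1 0 0 0 0; -1 0 0 0 0; -1 0 0 0 0; -1 0 0 0 0; -1 0 0 0 0"

```text
time: 3.12
tool_pos: [0.5974, 0.3401, 0.1606]
ee_rot: [-1.572, -0.001, 1.572]
wrist_force: [-0.5, -0.5, 0.4]
width: 0.0943
```

Run:
```python
from bench import robot, imaging, order
from h import *
np.set_printoptions(precision=4,suppress=True)
o=robot.get_obs();print(o["time"],o["tool_pos"],o["ee_rot"])
w=imaging.snapshot("wrist");save("w1",w["image"])
for t in ["sleeve_center","spacer"]:
    for d in imaging.landmark_of(w,t): print(t,d,back(w,d["centre"],.015))
```

```text
3.1167 [0.5974 0.3401 0.1606] [-1.5718 -0.0008  1.572 ]
spacer {'centre': [187.2, 259.4], 'conf': 0.69} [[0.6222 0.2113 0.015 ]]
```

View pics/w1.png

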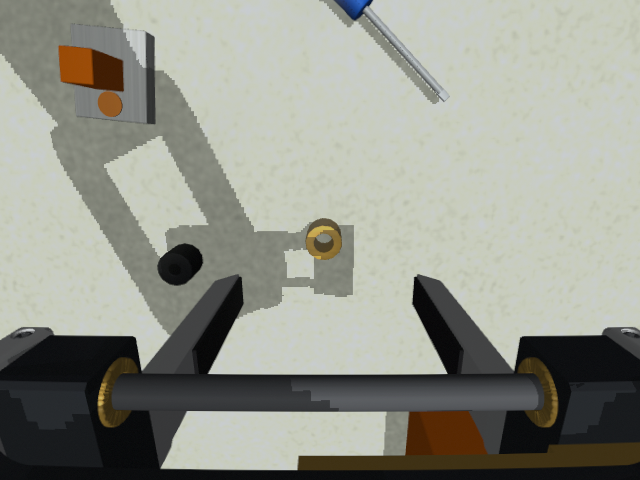

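Run:
```python
from bench import robot, imaging, order
from h import *
np.set_printoptions(precision=4,suppress=True)
w=imaging.snapshot("wrist");im=w["image"].copy()
th=np.linspace(0,2*np.pi,40)
hsv=cv2.cvtColor(im,cv2.COLOR_RGB2HSV);m=((hsv[...,1]>90)&(hsv[...,0]>12)&(hsv[...,0]<35)).astype(np.uint8)
m[:200]=0;m[280:]=0;m[:,:290]=0;m[:,360:]=0
# silhouette fit: mask incl. bore filled = hull
cs,_=cv2.findContours(m,0,1);c=max(cs,key=cv2.contourArea);H=cv2.convexHull(c)
tgt=cv2.drawContours(np.zeros(m.shape,np.uint8),[H],-1,1,-1)
def sil(x,y):
    P=np.vstack([proj(w,np.c_[x+.016*np.cos(th),y+.016*np.sin(th),0*th+z]) for z in (0,.03)])
    h=cv2.convexHull((P*16).astype(np.int32));return cv2.fillConvexPoly(np.zeros(m.shape,np.uint8),h,1,8,4)
from scipy.optimize import minimize
x0=back(w,[(324,239)],.03)[0][:2];print(x0)
r=minimize(lambda p:np.sum(sil(*(p/1000))!=tgt),x0*1000,method="Nelder-Mead",options=dict(initial_simplex=[x0*1000,x0*1000+[4,0],x0*1000+[0,4]]))
print(r.x,r.fun,tgt.sum())
x,y=r.x/1000
for rad,z in((.016,.03),(.00825,.03),(.016,0)):
    cv2.polylines(im,[np.round(proj(w,np.c_[x+rad*np.cos(th),y+rad*np.sin(th),0*th+z])).astype(int)],1,(0,0,255))
save("w1z",im,(280,200,370,280),8 if 0 else 7)
```

```text
[0.5985 0.3369]
[601.3534 335.8193] 247.0 1091
```

View pics/w1z.png

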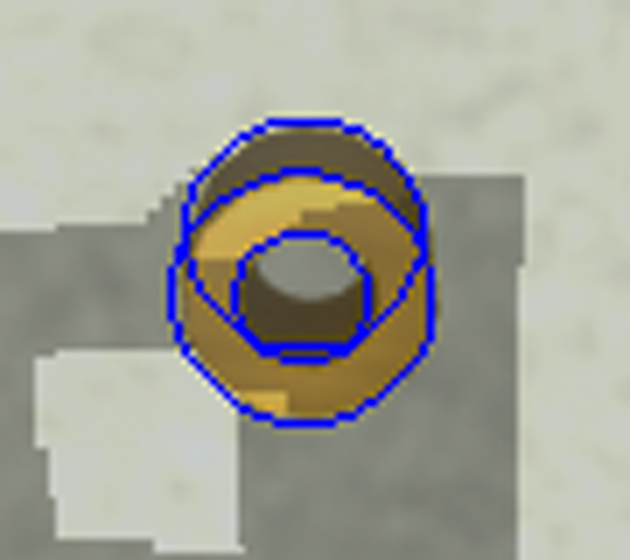

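Call:
send_rows --moves "-1 -0.003 0.03 -0.003 0; -1 0 0.034 0 0; -1 0 0.034 0 0; -1 0 0.026 0 0; -1 0 0.012 0 0; -1 0 0 0 0; -1 0 0 0 0; 1 0 0 0 0; 1 0 0 0 0; 1 0 0 0 0"

```text
time: 4.15
tool_pos: [0.6022, 0.3363, 0.0248]
ee_rot: [-1.573, -0.001, 1.57]
wrist_force: [1.2, -0.8, -0.1]
width: 0.0777
```

Run:
```python
from bench import robot, imaging, order
from h import *
o=robot.get_obs();print(o["time"],o["tool_pos"],o["ee_rot"],o["width"])
w=imaging.snapshot("wrist");save("w2",w["image"])
```

```text
4.15 [0.60217444 0.33634537 0.02482441] [-1.57285719e+00 -9.84279983e-04  1.57019551e+00] 0.07774967113660412
```

View pics/w2.png

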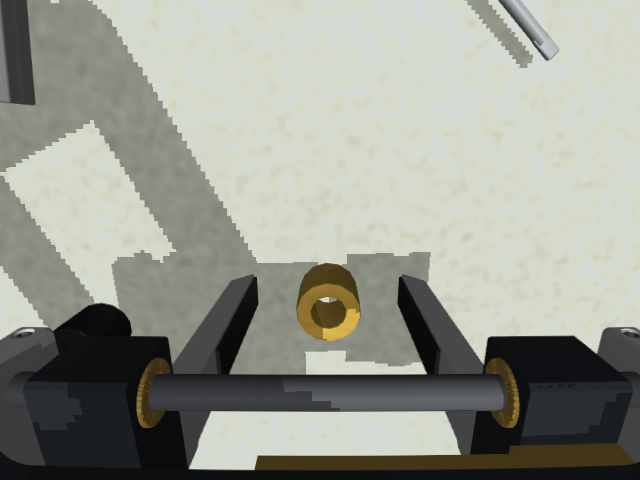

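Call:
send_rows --moves "1 0 0 0 0; 1 0 0 0 0; 1 0 0 0 0; 1 0 0 0 0; 1 0 0 0 0; 1 0 0 0 0; 1 0 0 0 0; 1 0 0 0 0; 1 0 0 0 0; 1 0 0 0 0"

```text
time: 5.03
tool_pos: [0.6015, 0.3361, 0.0235]
ee_rot: [-1.571, -0.0, 1.57]
wrist_force: [-0.3, 0.5, 0.3]
width: 0.0314
```

Call:
send_rows --moves "1 0 -0.03 0 0; 1 0 -0.035 0 0; 1 -0.015 -0.035 0 0; 1 -0.025 -0.03 0 0; 1 -0.035 -0.015 0 0; 1 -0.04 0 0 0; 1 -0.04 0 0 0; 1 -0.04 0 0 0; 1 -0.04 0 0 0; 1 -0.04 0 0 0"

```text
time: 5.87
tool_pos: [0.6006, 0.0591, 0.1681]
ee_rot: [-1.57, 0.0, 1.57]
wrist_force: [0.7, -0.8, -1.8]
width: 0.0313
```

Call:
send_rows --moves "1 -0.04 0 0 0; 1 -0.04 0 0 0; 1 -0.04 0 0 0; 1 -0.03 0 0 0; 1 -0.02 0 0 0; 1 -0.01 0 0 0; 1 0 0 0 0; 1 0 0 0 0; 1 0 0 0 0; 1 0 0 0 0"

```text
time: 6.7
tool_pos: [0.6013, -0.1173, 0.1684]
ee_rot: [-1.571, -0.001, 1.572]
wrist_force: [-0.3, 0.8, -1.4]
width: 0.0314
```

Run:
```python
from bench import robot, imaging, order
from h import *
o=robot.get_obs();print(o["time"],o["tool_pos"],o["ee_rot"],o["width"],o["wrist_force"])
w=imaging.snapshot("wrist");save("w3",w["image"])
for t in ["stage","pin_top","fence","sleeve_center"]:
    for d in imaging.landmark_of(w,t): print(t,d,back(w,d["centre"],dict(stage=0,pin_top=.048,fence=.012,sleeve_center=.15)[t]))
import pickle;pickle.dump(w,open("w3.pkl","wb"))
```

```text
6.7 [ 0.60130123 -0.11730031  0.16842146] [-1.57070605e+00 -6.72521685e-04  1.57230419e+00] 0.03144186804508611 [-0.27559255  0.75505888 -1.39900424]
stage {'centre': [292.6, 126.8], 'conf': 0.85} [[ 0.50907589 -0.14845948  0.        ]]
pin_top {'centre': [342.3, 147.3], 'conf': 0.75} [[ 0.52567754 -0.106042    0.048     ]]
fence {'centre': [288.5, 206.1], 'conf': 0.84} [[ 0.57834675 -0.15273818  0.012     ]]
fence {'centre': [10.0, 203.6], 'conf': 0.33} [[ 0.57559632 -0.41193246  0.012     ]]
sleeve_center {'centre': [327.1, 302.2], 'conf': 0.55} [[ 0.60661884 -0.11764275  0.15      ]]
```

View pics/w3.png

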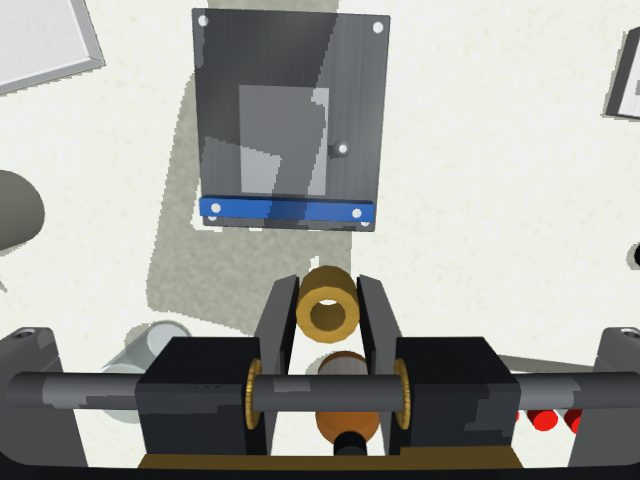

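```bash
cat > fit.py <<'E'
from h import *
def edgepts(img,a,b,win=6,n=40):
    g=cv2.GaussianBlur(cv2.cvtColor(img,cv2.COLOR_RGB2GRAY).astype(np.float32),(0,0),1)
    a,b=np.array(a),np.array(b);d=(b-a)/np.linalg.norm(b-a);nn=np.array([-d[1],d[0]])
    t=np.arange(-win,win+.01,.25);out=[]
    for s in np.linspace(.06,.94,n):
        c=a+(b-a)*s;q=(c+t[:,None]*nn).astype(np.float32)
        v=cv2.remap(g,q[:,0:1],q[:,1:2],cv2.INTER_LINEAR).ravel()
        dv=np.abs(np.gradient(v));k=dv[1:-1].argmax()+1
        out.append((t[k] if dv[k]>1.5 else np.nan))
    return np.array(out)
def fitedges(s,segs3,p0,win=6,it=4,mask=None):
    """segs3: list of (A,B) in local frame incl z; p=(x,y,yaw)"""
    p=np.array(p0,float)
    def W(p,A):
        c,sn=np.cos(p[2]),np.sin(p[2]);return np.array([p[0]+c*A[0]-sn*A[1],p[1]+sn*A[0]+c*A[1],A[2]])
    for i in range(it):
        obs=[]
        for A,B in segs3:
            a,b=proj(s,[W(p,A),W(p,B)]);o=edgepts(s["image"],a,b,win)
            d=(b-a)/np.linalg.norm(b-a);nn=np.array([-d[1],d[0]])
            P=a+(b-a)*np.linspace(.06,.94,40)[:,None]+o[:,None]*nn
            obs.append(P[~np.isnan(o)])
        def res(q):
            p=q*[.001,.001,.01];r=[]
            for (A,B),P in zip(segs3,obs):
                a,b=proj(s,[W(p,A),W(p,B)]);d=(b-a)/np.linalg.norm(b-a);r.append((P-a)@np.array([-d[1],d[0]]))
            return np.concatenate(r)
        r=least_squares(res,p/[.001,.001,.01],loss="soft_l1",f_scale=.5);p=r.x*[.001,.001,.01];win=max(2.5,win*.7)
    rr=res(r.x);k=0;st=[]
    for P in obs: st.append((round(float(np.median(rr[k:k+len(P)])),2),len(P)));k+=len(P)
    return p,st,W
E
python3 - <<'E'
from fit import *
import pickle
np.set_printoptions(precision=4,suppress=True)
w=pickle.load(open("w3.pkl","rb"))
h=.012
pl=[((-.09,-.08,h),(.09,-.08,h)),((-.09,.08,h),(.09,.08,h)),((-.09,-.08,h),(-.09,.08,h)),((.09,-.08,h),(.09,.08,h))]
fe=[((.060,-.075,.032),(.060,.075,.032)),((.060,-.075,.012),(.060,.075,.012)),((.076,-.075,.032),(.076,.075,.032))]
for nm,S in (("plate",pl),("fence",fe+pl[:0]),("both",pl+fe)):
    p,st,W=fitedges(w,S,[.509,-.150,0.0 if 0 else -.03])
    print(nm,p,np.degrees(p[2]),st,"pin",W(p,(.015,.045,.048)),proj(w,W(p,(.015,.045,.048))))
    pf=p
im=w["image"].copy()
for A,B in pl+fe:
    a,b=proj(w,[W(pf,A),W(pf,B)]);cv2.line(im,tuple(np.round(a).astype(int)),tuple(np.round(b).astype(int)),(255,0,255),1)
c=proj(w,W(pf,(.015,.045,.048)))[0];cv2.circle(im,tuple(np.round(c).astype(int)),3,(255,0,0),1)
save("w3f",im,(180,0,400,240),3 if 0 else 2.5)
E
```

```text
plate [ 0.5099 -0.1502 -0.0366] -2.09949747238039 [(-0.5, 40), (0.25, 40), (0.28, 40), (-0.48, 40)] pin [ 0.5266 -0.1058  0.048 ] [[342.6098 148.5144]]
fence [ 0.4875 -0.6613 -0.0468] -2.6820911529491345 [(nan, 0), (nan, 0), (nan, 0)] pin [ 0.5046 -0.6171  0.048 ] [[-266.5701  130.1136]]
both [ 0.5099 -0.1502 -0.0364] -2.0875043057567915 [(-0.48, 40), (0.27, 40), (0.43, 40), (-0.3, 40), (0.07, 40), (-0.05, 40), (-0.3, 8)] pin [ 0.5266 -0.1058  0.048 ] [[342.6064 148.4674]]
  return _methods._mean(a, axis=axis, dtype=dtype,
  ret = ret.dtype.type(ret / rcount)
```

View pics/w3f.png

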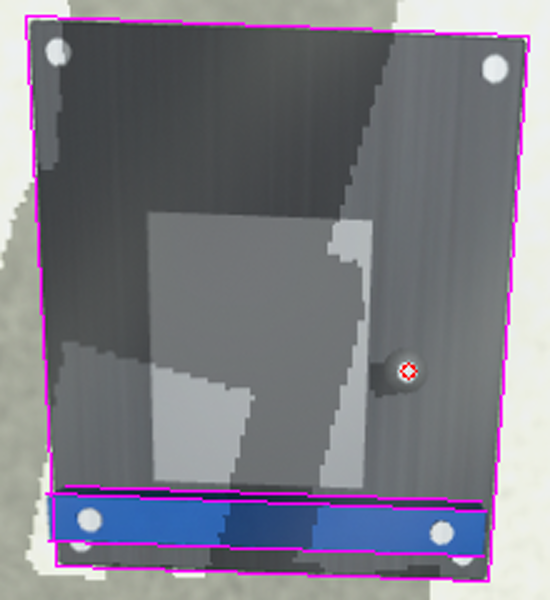

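Run:
```python
from fit import *
import pickle
from scipy.optimize import minimize
np.set_printoptions(precision=4,suppress=True)
w=pickle.load(open("w3.pkl","rb"));im=w["image"].copy()
hsv=cv2.cvtColor(im,cv2.COLOR_RGB2HSV);m=((hsv[...,1]>90)&(hsv[...,0]>12)&(hsv[...,0]<35)).astype(np.uint8)
m[:250]=0;m[346:]=0;m[:,:295]=0;m[:,362:]=0
cs,_=cv2.findContours(m,0,1);c=max(cs,key=cv2.contourArea);H=cv2.convexHull(c)
tgt=cv2.drawContours(np.zeros(m.shape,np.uint8),[H],-1,1,-1)
th=np.linspace(0,2*np.pi,60);zt=.1684+.006
def sil(x,y):
    P=np.vstack([proj(w,np.c_[x+.016*np.cos(th),y+.016*np.sin(th),0*th+z]) for z in (zt-.03,zt)])
    return cv2.fillConvexPoly(np.zeros(m.shape,np.uint8),cv2.convexHull((P*16).astype(np.int32)),1,8,4)
x0=np.array([601,-117.])
r=minimize(lambda p:np.sum(sil(*(p/1000))!=tgt),x0,method="Nelder-Mead",options=dict(initial_simplex=[x0,x0+[4,0],x0+[0,4]]))
print(r.x,r.fun,tgt.sum(),"tcp 601.3 -117.3")
x,y=r.x/1000
for rad,z in((.016,zt),(.00825,zt),(.016,zt-.03)):
    cv2.polylines(im,[np.round(proj(w,np.c_[x+rad*np.cos(th),y+rad*np.sin(th),0*th+z])).astype(int)],1,(0,0,255))
save("w3z",im,(280,250,380,350),6)
```

```text
[ 601.2653 -117.5275] 313.0 4055 tcp 601.3 -117.3
```

View pics/w3z.png

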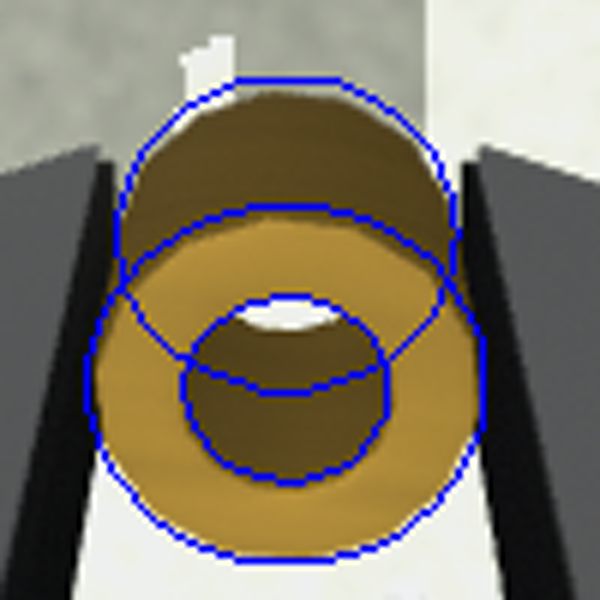

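Call:
send_rows --moves "1 0.004 0 0.025 0; 1 0.004 0 0.03 0; 1 0.004 0.01 0.02 0; 1 0 0.02 0 2.1; 1 0 0.025 0 0; 1 0 0.02 0 0; 1 0 0.008 0 0; 1 0 0 0 0; 1 0 0 0 0; 1 0 0 0 0"

```text
time: 7.78
tool_pos: [0.5274, -0.1073, 0.0872]
ee_rot: [-1.574, 0.001, 1.534]
wrist_force: [0.3, -0.4, -0.5]
width: 0.031
```

Run:
```python
from bench import robot, imaging, order
from h import *
o=robot.get_obs();print(o["time"],o["tool_pos"],o["ee_rot"],o["width"],o["wrist_force"])
w=imaging.snapshot("wrist");s=imaging.snapshot("side");t=imaging.snapshot("top");save("w4",w["image"]);save("s4",s["image"],(230,160,370,280),5)
save("t4",t["image"],(270,180,390,280),5)
import pickle;pickle.dump((w,s,t),open("w4.pkl","wb"))
```

```text
7.7833 [ 0.52739956 -0.10726087  0.08715418] [-1.57365076e+00  6.86821251e-04  1.53360218e+00] 0.031043462222535734 [ 0.25367792 -0.37390594 -0.45935353]
```

View pics/w4.png

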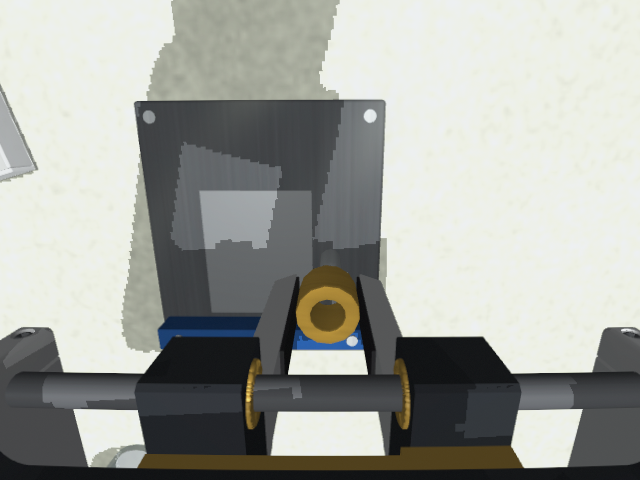

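View pics/s4.png

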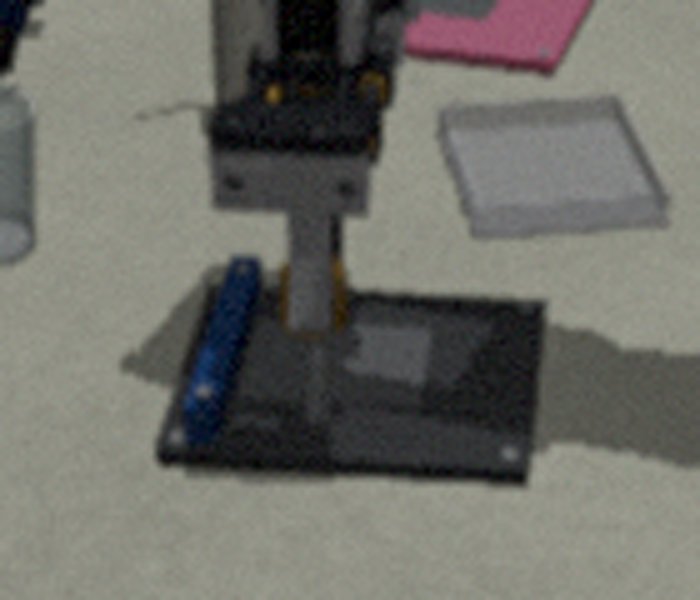

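Run:
```python
from fit import *
from bench import robot
import pickle
np.set_printoptions(precision=4,suppress=True)
w=pickle.load(open("w4.pkl","rb"))[0]
h=.012
S=[((-.09,-.08,h),(.06,-.08,h)),((-.09,.08,h),(.03,.08,h)),((-.09,-.08,h),(-.09,.08,h))]
p,st,W=fitedges(w,S,[.510,-.150,-.036]);print(p,st,W(p,(.015,.045,.048)))
C=-w["R"].T@w["t"];print(C)
for i in range(4):
  o=robot.get_obs();R,t=tool(o);print(t,R.T@(C-t))
```

```text
[ 0.5101 -0.1501 -0.036 ] [(-0.52, 40), (0.48, 40), (-0.03, 40)] [ 0.5267 -0.1057  0.048 ]
[ 0.4451 -0.1044  0.2472]
[ 0.5273 -0.1073  0.0871] [-0.0003 -0.1603  0.0817]
[ 0.5273 -0.1073  0.0871] [-0.0003 -0.1603  0.0817]
[ 0.5273 -0.1073  0.0871] [-0.0003 -0.1603  0.0817]
[ 0.5273 -0.1073  0.0871] [-0.0003 -0.1603  0.0817]
```

Call:
send_rows --moves "1 0.0013 0.004 0 0; 1 0 0.005 0 0; 1 0 0.005 0 0; 1 0 0.005 0 0; 1 0 0.005 0 0; 1 0 0.005 0 0; 1 0 0.004 0 0; 1 0 0 0 0; 1 0 0 0 0; 1 0 0 0 0"

```text
time: 8.77
tool_pos: [0.5264, -0.1057, 0.0526]
ee_rot: [-1.571, -0.0, 1.533]
wrist_force: [-0.0, -0.2, -1.3]
width: 0.0311
```

Call:
send_rows --moves "1 0 0.004 0 0; 1 0 0.004 0 0; 1 0 0.004 0 0; 1 0 0.003 0 0; 1 0 0.002 0 0; 1 0 0 0 0; 1 0 0 0 0; 1 0 0 0 0; 1 0 0 0 0; 1 0 0 0 0"

```text
time: 9.6
tool_pos: [0.5262, -0.1057, 0.0354]
ee_rot: [-1.571, -0.0, 1.534]
wrist_force: [0.2, 0.3, -1.6]
width: 0.0315
```

Call:
send_rows --moves "1 0 0.001 0 0; 1 0 0 0 0; 0 0 0 0 0; 0 0 0 0 0; 0 0 0 0 0; 0 0 0 0 0; 0 0 0 0 0; 0 0 0 0 0; 0 0 -0.005 0 0; 0 0 -0.015 0 0"

```text
time: 10.43
tool_pos: [0.5244, -0.1051, 0.0524]
ee_rot: [-1.566, -0.002, 1.533]
wrist_force: [-1.2, -0.5, -0.4]
width: 0.0469
```

Call:
send_rows --moves "0 0 -0.03 0 0; 0 0 -0.035 0 0; 0 0.01 -0.035 0 0; 0 0.025 -0.02 0.002 0; 0 0.035 0 0.002 0; 0 0.035 0 0.002 0; 0 0.035 0 0.002 0; 0 0.035 0 0.002 0; 0 0.035 0 0.002 0; 0 0.035 0 0.002 0"

```text
time: 11.27
tool_pos: [0.5211, 0.1413, 0.1751]
ee_rot: [-1.572, -0.0, 1.533]
wrist_force: [-0.2, 0.2, -0.7]
width: 0.0467
```

Call:
send_rows --moves "0 0.01 0 0 0; 0 0 0 0 0; 0 0 0 0 0; 0 0 0 0 0; 0 0 0 0 0; 0 0 0 0 0; 0 0 0 0 0; 0 0 0 0 0; 0 0 0 0 0; 0 0 0 0 0"

```text
time: 12.1
tool_pos: [0.5218, 0.1494, 0.1745]
ee_rot: [-1.571, -0.0, 1.533]
wrist_force: [-0.0, -0.3, -0.4]
width: 0.047
```

Run:
```python
from bench import robot, imaging, order
from h import *
o=robot.get_obs();print(o["time"],o["tool_pos"],o["ee_rot"],o["width"],o["wrist_force"])
w=imaging.snapshot("wrist");s=imaging.snapshot("side");t=imaging.snapshot("top");save("w5",w["image"]);save("s5",s["image"],(230,160,370,280),5)
for q in ["carrier_center","carrier_disc"]:
    for d in imaging.landmark_of(w,q): print(q,d,back(w,d["centre"],dict(carrier_center=.028,carrier_disc=.016)[q]))
import pickle;pickle.dump((w,s,t),open("w5.pkl","wb"))
```

```text
12.1 [0.52180813 0.14937615 0.17447229] [-1.57077334e+00 -4.71562890e-05  1.53299606e+00] 0.0470114526809157 [-0.0166234  -0.3226994  -0.39661291]
carrier_center {'centre': [344.1, 168.0], 'conf': 0.97} [[0.46456256 0.16558018 0.028     ]]
carrier_center {'centre': [32.4, 291.6], 'conf': 0.5} [[ 0.56899951 -0.13739029  0.028     ]]
carrier_disc {'centre': [337.2, 192.2], 'conf': 0.62} [[0.48683964 0.15932676 0.016     ]]
```

View pics/w5.png

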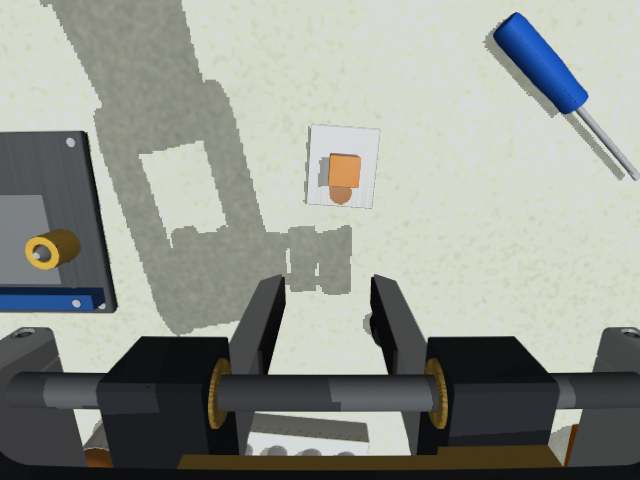

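View pics/s5.png

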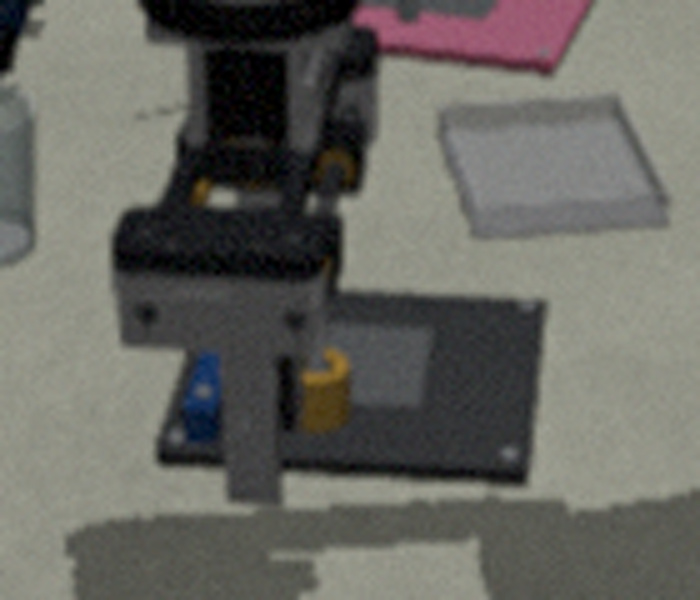

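Run:
```python
from fit import *
import pickle
np.set_printoptions(precision=4,suppress=True)
w=pickle.load(open("w5.pkl","rb"))[0]
def rect(a,b,z): 
    c=[(-a,-b,z),(a,-b,z),(a,b,z),(-a,b,z)];return [(c[i],c[(i+1)%4]) for i in range(4)]
B=rect(.035,.03,.016);P=rect(.012,.012,.056)
im=w["image"].copy()
for nm,S,wn in(("base",B,6),("post",P,3),("both",B+P,3)):
    p,st,W=fitedges(w,S,[.4645,.1625,-.1],win=wn);print(nm,p,st)
for A,C in B+P:
    a,b=proj(w,[W(p,A),W(p,C)]);cv2.line(im,tuple(np.round(a).astype(int)),tuple(np.round(b).astype(int)),(255,0,255),1)
save("w5f",im,(290,110,400,220),5)
```

```text
base [ 0.4657  0.1643 -0.1054] [(-0.33, 40), (0.11, 35), (-1.43, 26), (-0.1, 27)]
post [ 0.4638  0.1648 -0.1102] [(-0.72, 40), (0.79, 37), (-0.28, 40), (0.7, 40)]
both [ 0.4643  0.1646 -0.1071] [(-0.01, 40), (1.46, 37), (-1.76, 25), (-1.74, 27), (-0.72, 40), (0.02, 36), (-0.25, 40), (1.27, 40)]
```

View pics/w5f.png

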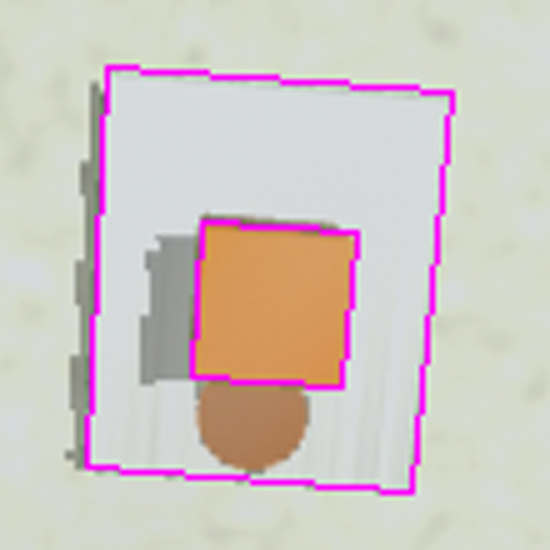

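Call:
send_rows --moves "0 0.004 0.005 0.02 0; 0 0.004 0.01 0.02 0; 0 0.005 0.02 0.0175 0; 0 0 0.03 0 4; 0 0 0.03 0 0; 0 0 0.025 0 0; 0 0 0.0105 0 0; 0 0 0.005 0 0; 0 0 0 0 0; 0 0 0 0 0"

```text
time: 13.18
tool_pos: [0.4659, 0.165, 0.0403]
ee_rot: [-1.573, -0.001, 1.464]
wrist_force: [0.5, -0.3, -0.3]
width: 0.0468
```

Call:
send_rows --moves "1 0 0 0 0; 1 0 0 0 0; 1 0 0 0 0; 1 0 0 0 0; 1 0 0 0 0; 1 0 0 0 0; 1 0 0 0 0; 1 0 0 0 0; 1 0 0 0 0; 1 0 0 0 0"

```text
time: 14.02
tool_pos: [0.4654, 0.1649, 0.0399]
ee_rot: [-1.572, -0.0, 1.464]
wrist_force: [-0.1, 0.3, 5.4]
width: 0.0238
```

Run:
```python
from bench import robot, imaging, order
from h import *
o=robot.get_obs();print(o["time"],o["tool_pos"],o["ee_rot"],o["width"],o["wrist_force"])
w=imaging.snapshot("wrist");save("w6",w["image"])
```

```text
14.0167 [0.46542418 0.16486054 0.03989946] [-1.57234976e+00 -3.89150262e-04  1.46369584e+00] 0.02375896843393678 [-0.14130705  0.29573382  5.36834429]
```

View pics/w6.png

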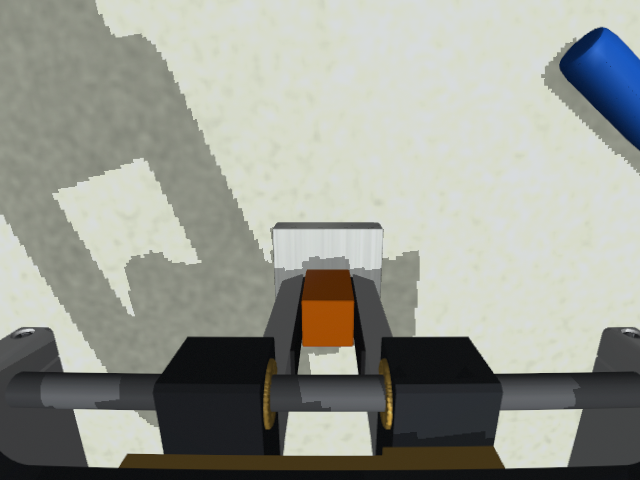

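Call:
send_rows --moves "1 0 -0.015 0 0; 1 0 -0.03 0 -4.05; 1 0 -0.03 0 0; 1 -0.036 0 -0.008 0; 1 -0.036 0 -0.008 0; 1 -0.036 0 -0.008 0; 1 -0.036 0 -0.008 0; 1 -0.036 0 -0.008 0; 1 -0.036 0 -0.008 0; 1 -0.036 0 -0.008 0"

```text
time: 14.9
tool_pos: [0.5106, -0.0904, 0.1123]
ee_rot: [-1.568, -0.001, 1.534]
wrist_force: [0.2, 0.3, -3.2]
width: 0.0238
```

Call:
send_rows --moves "1 -0.036 0 -0.008 0; 1 -0.036 0 -0.008 0; 1 0 0 0 0; 1 0 0 0 0; 1 0 0 0 0; 1 0 0 0 0; 1 0 0 0 0; 1 0 0 0 0; 1 0 0 0 0; 1 0 0 0 0"

```text
time: 15.73
tool_pos: [0.525, -0.1609, 0.1141]
ee_rot: [-1.571, 0.0, 1.535]
wrist_force: [0.0, 0.6, -3.5]
width: 0.024
```

Run:
```python
from bench import robot, imaging, order
from fit import *
np.set_printoptions(precision=4,suppress=True)
o=robot.get_obs();print(o["time"],o["tool_pos"],o["ee_rot"],o["width"],o["wrist_force"])
w=imaging.snapshot("wrist");s=imaging.snapshot("side");save("w7",w["image"]);save("s7",s["image"],(230,160,370,280),5)
h=.012
S=[((-.09,-.08,h),(.05,-.08,h)),((-.09,.08,h),(.05,.08,h)),((-.09,-.08,h),(-.09,.08,h))]
p,st,W=fitedges(w,S,[.510,-.150,-.036]);print(p,st)
import pickle;pickle.dump((w,s),open("w7.pkl","wb"))
```

```text
15.7333 [ 0.525  -0.1609  0.1141] [-1.5711  0.      1.5354] 0.02404845305668437 [ 0.0287  0.5583 -3.5444]
[ 0.51   -0.1504 -0.0353] [(-0.51, 40), (0.74, 40), (-0.04, 40)]
```

View pics/w7.png

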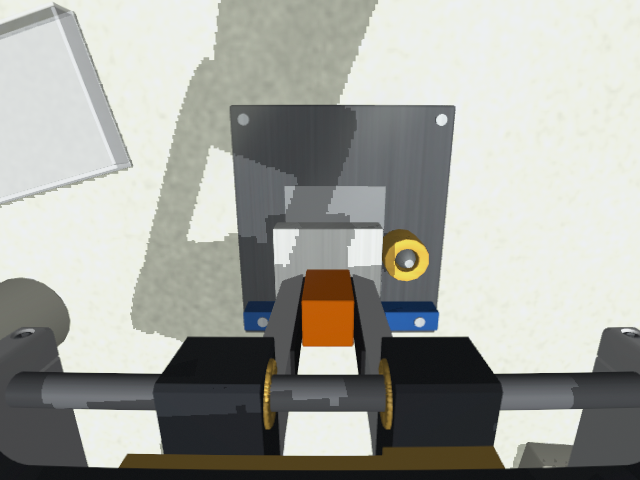

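View pics/s7.png

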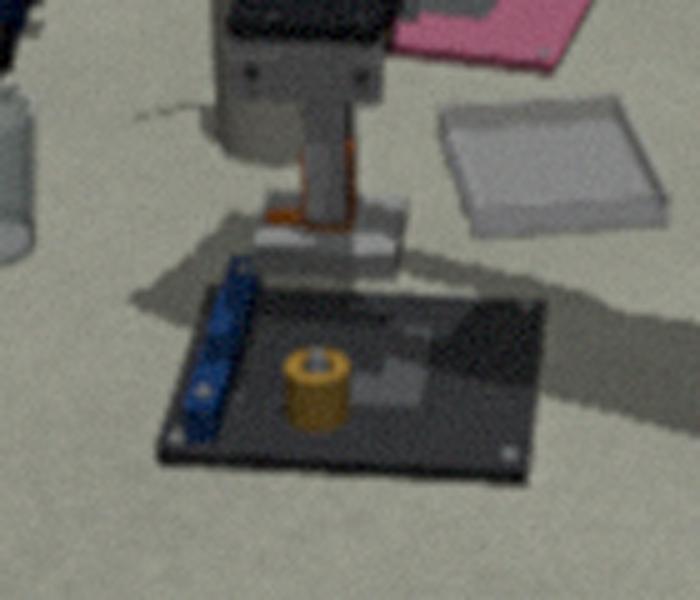

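Call:
send_rows --moves "1 0 0.012 0 0; 1 0 0.015 0 0; 1 0 0.012 0 0; 1 0 0.008 0 0; 1 0 0.005 0 0; 1 0 0.004 0 0; 1 0 0.002 0 0; 1 0 0 0 0; 1 0 0 0 0; 1 0 0 0 0"

```text
time: 16.67
tool_pos: [0.5255, -0.1619, 0.0567]
ee_rot: [-1.572, 0.0, 1.534]
wrist_force: [-0.0, -0.4, -3.4]
width: 0.024
```

Call:
send_rows --moves "1 0 0.001 0 0; 1 0 0.001 0 0; 1 0 0.001 0 0; 1 0 0.0005 0 0; 1 0 0 0 0; 1 0 0 0 0; 1 0 0 0 0; 1 0 0 0 0; 1 0 0 0 0; 1 0 0 0 0"

```text
time: 17.5
tool_pos: [0.5249, -0.1616, 0.0525]
ee_rot: [-1.571, -0.0, 1.534]
wrist_force: [-0.3, -0.0, -3.1]
width: 0.0241
```

Call:
send_rows --moves "1 0 0.0005 0 0; 1 0 0.0005 0 0; 1 0 0 0 0; 1 0 0 0 0; 1 0 0 0 0; 1 0 0 0 0; 1 0 0 0 0; 1 0 0 0 0; 1 0 0 0 0; 1 0 0 0 0"

```text
time: 18.33
tool_pos: [0.5251, -0.1617, 0.0519]
ee_rot: [-1.571, 0.0, 1.534]
wrist_force: [-0.4, 0.9, 3.9]
width: 0.0236
```

Call:
send_rows --moves "1 0.001 -0.0003 -0.001 0; 1 0.0015 0 -0.0015 0; 1 0.0015 0 -0.0015 0; 1 0.0015 0 -0.0015 0; 1 0.001 0 -0.001 0; 1 0.0005 0 -0.0005 0; 1 0 0 0 0; 1 0 0 0 0; 1 0 0 0 0; 1 0 0 0 0"

```text
time: 19.17
tool_pos: [0.5326, -0.1549, 0.0519]
ee_rot: [-1.572, -0.0, 1.534]
wrist_force: [0.9, -0.7, 2.5]
width: 0.0236
```

Now approach the fence in small steps.

Call:
send_rows --moves "1 0 0 -0.0005 0; 1 0 0 -0.0005 0; 1 0 0 -0.0005 0; 1 0 0 -0.0003 0; 1 0 0 0 0; 1 0 0 0 0; 1 0 0 0 0; 1 0 0 0 0; 1 0 0 0 0; 1 0 0 0 0"

```text
time: 20.0
tool_pos: [0.5335, -0.1548, 0.052]
ee_rot: [-1.57, -0.0, 1.534]
wrist_force: [-2.3, -0.0, 5.1]
width: 0.0239
```

Call:
send_rows --moves "1 0 0 -0.0003 0; 1 0 0 -0.0003 0; 1 0 0 0 0; 1 0 0 0 0; 1 0 0 0 0; 1 0 0 0 0; 1 0 0 0 0; 1 0 0 0 0; 1 0 0 0 0; 1 0 0 0 0"

```text
time: 20.83
tool_pos: [0.5341, -0.1547, 0.052]
ee_rot: [-1.57, -0.0, 1.534]
wrist_force: [-2.3, -0.3, 5.7]
width: 0.0237
```

Run:
```python
from bench import robot, imaging, order
from fit import *
np.set_printoptions(precision=4,suppress=True)
o=robot.get_obs();print(o["time"],o["tool_pos"],o["ee_rot"],o["width"],o["wrist_force"],o["wrist_torque"])
w=imaging.snapshot("wrist");s=imaging.snapshot("side");save("w8",w["image"]);save("s8",s["image"],(230,160,370,280),5)
```

```text
20.8333 [ 0.5341 -0.1547  0.052 ] [-1.5696 -0.0005  1.5344] 0.02372009061007062 [-2.3334 -0.3081  5.6986] [-0.0692  0.2982 -0.0687]
```

View pics/w8.png

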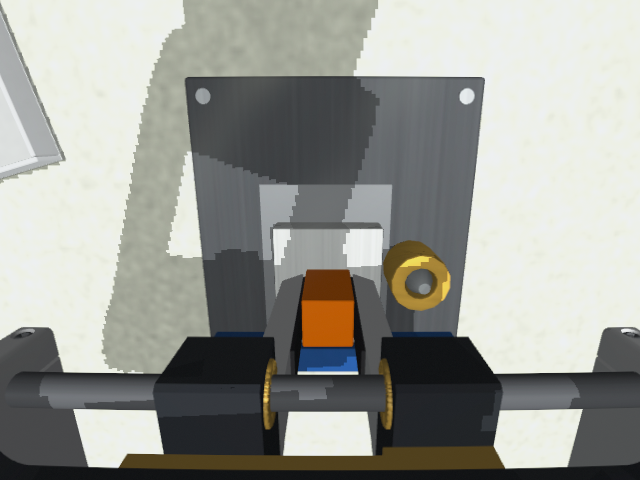

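View pics/s8.png

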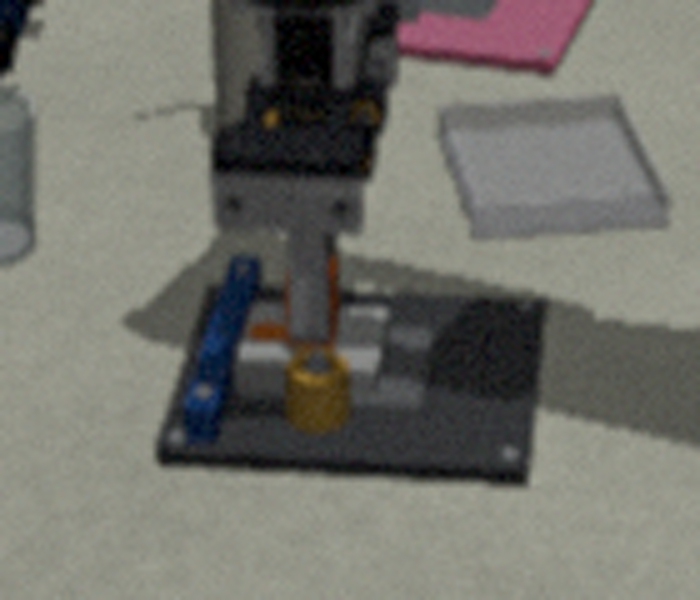

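Call:
send_rows --moves "1 0 0 -0.0003 0; 1 0 0 -0.0003 0; 1 0 0 0 0; 1 0 0 0 0; 1 0 0 0 0; 1 0 0 0 0; 1 0 0 0 0; 1 0 0 0 0; 1 0 0 0 0; 1 0 0 0 0"

```text
time: 21.77
tool_pos: [0.5347, -0.1547, 0.052]
ee_rot: [-1.57, -0.001, 1.534]
wrist_force: [-2.9, 1.0, 5.3]
width: 0.0237
```

Call:
send_rows --moves "1 0 0 -0.0003 0; 1 0 0 -0.0003 0; 1 0 0 0 0; 1 0 0 0 0; 1 0 0 0 0; 1 0 0 0 0; 1 0 0 0 0; 1 0 0 0 0; 1 0 0 0 0; 1 0 0 0 0"

```text
time: 22.6
tool_pos: [0.5353, -0.1547, 0.052]
ee_rot: [-1.57, -0.001, 1.534]
wrist_force: [-2.4, -0.5, 4.9]
width: 0.0238
```

Call:
send_rows --moves "1 0 0 -0.0004 0; 1 0 0 -0.0004 0; 1 0 0 0 0; 1 0 0 0 0; 1 0 0 0 0; 1 0 0 0 0; 1 0 0 0 0; 1 0 0 0 0; 1 0 0 0 0; 1 0 0 0 0"

```text
time: 23.43
tool_pos: [0.5355, -0.1547, 0.052]
ee_rot: [-1.568, -0.001, 1.534]
wrist_force: [-4.2, 0.6, 6.1]
width: 0.024
```

Call:
send_rows --moves "1 0 0 -0.0004 0; 1 0 0 0 0; 1 0 0 0 0; 1 0.0005 0 0 0; 1 0.0005 0 0 0; 1 0.0005 0 0 0; 1 0 0 0 0; 1 0 0 0 0; 1 0 0 0 0; 1 0 0 0 0"

```text
time: 24.27
tool_pos: [0.5355, -0.1546, 0.052]
ee_rot: [-1.567, 0.002, 1.534]
wrist_force: [-6.1, -2.6, 6.5]
width: 0.0238
```

Call:
send_rows --moves "1 0.0005 0 0 0; 1 0.0005 0 0 0; 1 0.0005 0 0 0; 1 0 0 0 0; 1 0 0 0 0; 1 0 0 0 0; 1 0 0 0 0; 1 0 0 0 0; 1 0 0 0 0; 1 0 0 0 0"

```text
time: 25.1
tool_pos: [0.5356, -0.1537, 0.0521]
ee_rot: [-1.568, 0.003, 1.534]
wrist_force: [-6.1, -4.3, 6.2]
width: 0.0234
```

Run:
```python
from bench import robot, imaging, order
from fit import *
np.set_printoptions(precision=4,suppress=True)
o=robot.get_obs();print(o["time"],o["tool_pos"],o["ee_rot"],o["width"],o["wrist_force"],o["wrist_torque"])
w=imaging.snapshot("wrist");s=imaging.snapshot("side");save("w9",w["image"]);save("s9",s["image"],(230,160,370,280),5)
h=.012
S=[((-.09,-.08,h),(.03,-.08,h)),((-.09,.08,h),(.03,.08,h)),((-.09,-.08,h),(-.09,.08,h))]
p,st,W=fitedges(w,S,[.510,-.150,-.036]);print(p,st)
import pickle;pickle.dump((w,s,o),open("w9.pkl","wb"))
```

```text
25.1 [ 0.5356 -0.1537  0.0521] [-1.5675  0.003   1.5338] 0.023368814320444353 [-6.1124 -4.2735  6.1955] [-0.7061  0.8447 -0.0291]
[ 0.51   -0.1503 -0.0362] [(-1.26, 40), (1.23, 40), (0.03, 40)]
```

View pics/w9.png

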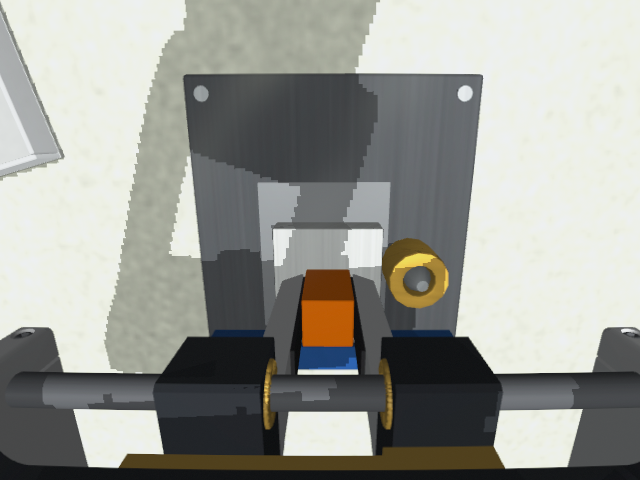

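View pics/s9.png

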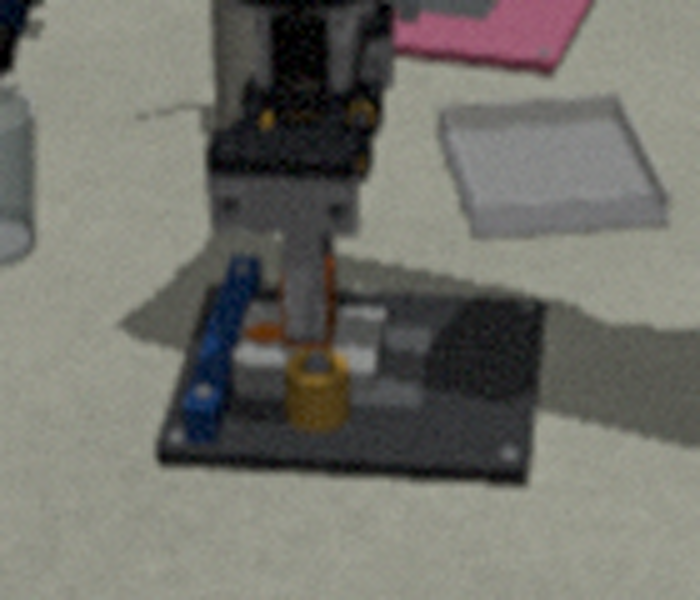

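Call:
send_rows --moves "1 0.0005 0 0 0; 1 0.0005 0 0 0; 1 0.0005 0 -0.0005 0; 1 0 0 0 0; 1 0 0 0 0; 1 0 0 0 0; 1 0 0 0 0; 1 0 0 0 0; 1 0 0 0 0; 1 0 0 0 0"

```text
time: 26.03
tool_pos: [0.5356, -0.1526, 0.0521]
ee_rot: [-1.566, 0.004, 1.534]
wrist_force: [-6.4, -5.2, 6.9]
width: 0.0238
```

Call:
send_rows --moves "1 0.0005 0 0 0; 1 0.0005 0 0 0; 1 0 0 0 0; 1 0 0 0 0; 1 0 0 0 0; 1 0 0 0 0; 1 0 0 0 0; 1 0 0 0 0; 1 0 0 0 0; 1 0 0 0 0"

```text
time: 26.87
tool_pos: [0.5357, -0.1518, 0.0522]
ee_rot: [-1.567, 0.004, 1.534]
wrist_force: [-6.8, -5.2, 7.0]
width: 0.0235
```

Call:
send_rows --moves "1 0.0005 0 0 0; 1 0.0005 0 0 0; 1 0 0 0 0; 1 0 0 0 0; 1 0 0 0 0; 1 0 0 0 0; 1 0 0 0 0; 1 0 0 0 0; 1 0 0 0 0; 1 0 0 0 0"

```text
time: 27.7
tool_pos: [0.5357, -0.1509, 0.0522]
ee_rot: [-1.567, 0.004, 1.534]
wrist_force: [-7.0, -6.0, 8.0]
width: 0.024
```

Call:
send_rows --moves "1 0.0005 0 0 0; 1 0.0005 0 0 0; 1 0 0 0 0; 1 0 0 0 0; 1 0 0 0 0; 1 0 0 0 0; 1 0 0 0 0; 1 0 0 0 0; 1 0 0 0 0; 1 0 0 0 0"

```text
time: 28.53
tool_pos: [0.5358, -0.1505, 0.0522]
ee_rot: [-1.567, 0.005, 1.534]
wrist_force: [-6.7, -6.9, 6.5]
width: 0.0236
```

Call:
send_rows --moves "1 0.0005 0 0 0; 1 0.0005 0 0 0; 1 0.0005 0 -0.0005 0; 1 0 0 0 0; 1 0 0 0 0; 1 0 0 0 0; 1 0 0 0 0; 1 0 0 0 0; 1 0 0 0 0; 1 0 0 0 0"

```text
time: 29.37
tool_pos: [0.5358, -0.1502, 0.0523]
ee_rot: [-1.565, 0.008, 1.533]
wrist_force: [-9.0, -9.7, 7.3]
width: 0.0239
```

Run:
```python
from bench import robot, imaging, order
from fit import *
np.set_printoptions(precision=4,suppress=True)
o=robot.get_obs();print(o["time"],o["tool_pos"],o["ee_rot"],o["width"],o["wrist_force"],o["wrist_torque"])
w=imaging.snapshot("wrist");s=imaging.snapshot("side");t=imaging.snapshot("top");save("w10",w["image"]);save("s10",s["image"],(230,160,370,280),5);save("t10",t["image"],(280,180,380,280),6)
h=.012
S=[((-.09,-.08,h),(.03,-.08,h)),((-.09,.08,h),(.03,.08,h)),((-.09,-.08,h),(-.09,.08,h))]
p,st,W=fitedges(w,S,[.510,-.150,-.036]);print(p,st)
import pickle;pickle.dump((w,s,o),open("w10.pkl","wb"))
```

```text
29.3667 [ 0.5358 -0.1502  0.0523] [-1.5655  0.0079  1.5334] 0.023922745093809435 [-9.016  -9.693   7.3177] [-1.8154  1.3577 -0.0236]
[ 0.51   -0.1504 -0.0378] [(-1.28, 40), (1.21, 40), (-0.02, 40)]
```

View pics/w10.png

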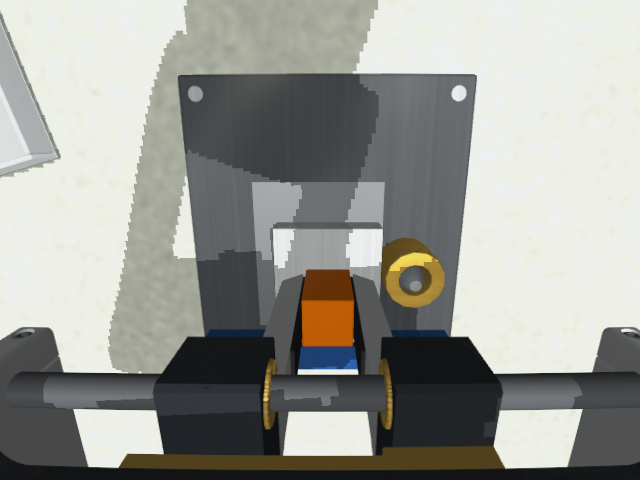

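View pics/s10.png

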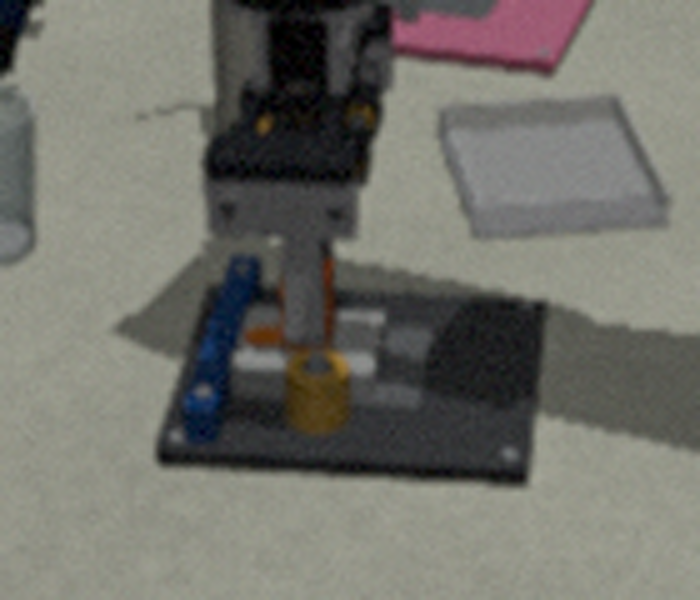

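Call:
send_rows --moves "1 0.0005 0 -0.0005 0; 1 0.0005 0 -0.0005 0; 1 0 0 0 0; 1 0 0 0 0; 1 0 0 0 0; 1 0 0 0 0; 1 0 0 0 0; 1 0 0 0 0; 1 0 0 0 0; 1 0 0 0 0"

```text
time: 30.35
tool_pos: [0.5359, -0.1501, 0.0524]
ee_rot: [-1.563, 0.01, 1.533]
wrist_force: [-10.6, -11.9, 7.9]
width: 0.0239
```

Call:
send_rows --moves "1 0.0003 0 -0.0005 0; 1 0 0 0 0; 1 0 0 0 0; 1 0 0 0 0; 1 0 0 0 0; 1 0 0 0 0; 1 0 0 0 0; 1 0 0 0 0; 1 0 0 0 0; 1 0 0 0 0"

```text
time: 31.18
tool_pos: [0.5359, -0.1501, 0.0524]
ee_rot: [-1.562, 0.01, 1.533]
wrist_force: [-12.4, -11.9, 9.5]
width: 0.0237
```

Run:
```python
from bench import robot, imaging, order
from fit import *
np.set_printoptions(precision=4,suppress=True)
o=robot.get_obs();print(o["time"],o["tool_pos"],o["ee_rot"],o["width"],o["wrist_force"],o["wrist_torque"],o["qvel"])
w=imaging.snapshot("wrist");s=imaging.snapshot("side");save("w11",w["image"],(180,200,500,380),2.4);save("s11",s["image"],(250,200,340,260),8)
# carrier edge / sleeve gap prediction
st=np.array([.51,-.1503]);a=-.0365;R=np.array([[np.cos(a),-np.sin(a)],[np.sin(a),np.cos(a)]])
print("tcp in stage",R.T@(o["tool_pos"][:2]-st))
```

```text
31.1833 [ 0.5359 -0.1501  0.0524] [-1.5623  0.01    1.533 ] 0.023687918353219057 [-12.377  -11.8741   9.4984] [-2.2349  2.0643  0.0343] [ 0.0009 -0.0012  0.0009 -0.0006 -0.0004 -0.0004]
tcp in stage [0.0259 0.0012]
```

View pics/w11.png

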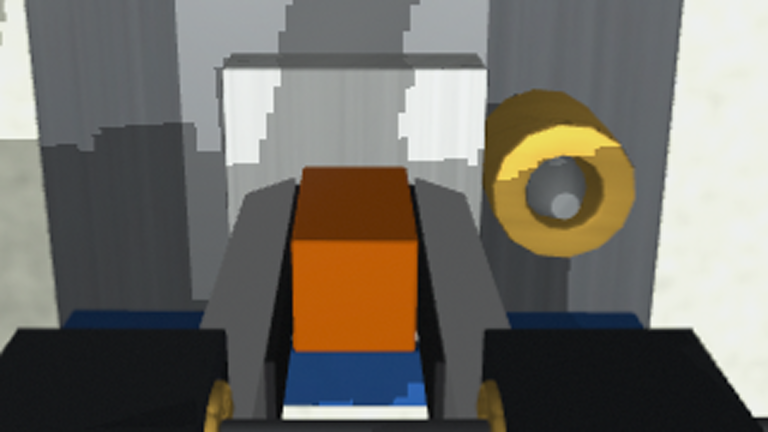

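View pics/s11.png

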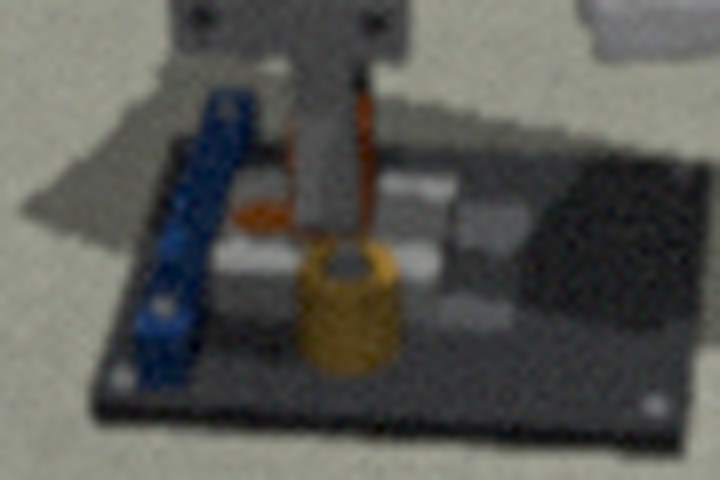

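Run:
```python
from bench import order
print(order.close_job())
```

```text
the job is handed in; nothing more can be done
None
```

I slipped the brass sleeve over the pin and let go of it. I then gripped the carrier by its orange post and pressed it into the corner with the disc end towards the fence. The job was handed in at about 31 s of the 61 s allowed, with no verdict reported.

**Last checks:**
- **Position:** The gripper, which holds the post centrally, stood at stage x = 25.9 mm, y = 1.2 mm. That is within the 4 mm and 6 mm limits around the nominal 25 and -1 mm.
- **Sleeve:** The pictures show it flat on the plate. Being pressed, it has shifted slightly on the pin, within its play, towards +y, away from the carrier.
- **Pressing force:** The wrist read about 12.4 N along x and 11.9 N along y, steady and with no movement under further pushing. Some of that is friction (up to about 5 N in y), so the true contact forces are lower. I could not measure them directly.
- **Grip and tilt:** The fingers held the post at 24 mm opening. The tool tilted about 0.01 rad under the push, well inside the 0.06 rad limit.

Nothing failed or disagreed. I took no separate measurement of the carrier's squareness or level at the end; it rests on the gripper's heading, which matched the stage to within 0.002 rad, and on the pictures. I did not measure whether the bystanders had moved. I steered clear of them, and none looked disturbed in the pictures I took.

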